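Chase a thread down to the tap's stop collar

ROBOT

A 6-joint arm with a two-finger parallel gripper is mounted at the origin on the work surface. World frame = base frame: x ahead of the robot, y to its left, z up, the work surface at z = 0. Lengths are in m, angles in rad, forces in N, time in s.
With the tool pointing down it reaches from about 0.35 to 0.975 m from the base axis. Payload 4.9 kg.
Tool frame: the origin (TCP) lies at the very end of the fingers, on their centre line; the grasp point (between the pads) lies 19 mm behind it; z points along the fingers, y is the line along which they close (so a half turn about z gives the same grasp; the last joint's range is limited). The gripper opens to 85 mm and grips with 20 to 120 N. Pads are 22 mm wide; open, the fingers measure 114 mm over their backs; the gripper's body (76 mm by 85 mm) begins 54 mm behind the grasp point. The pads swing forward as they close: fully open they stand 13 mm farther back than shut.
Start: joints at [-1.27, 0.053, 1.613, -0, 1.476, -0.119], TCP at [0.255, -0.571, 0.231] pointing down, gripper open.
Joint ranges: [-3.01, 3.01], [-1.01, 2.22], [0.06, 2.58], [-1.02, 4.17], [0.09, 2.62], [-3.14, 3.14]. Speed limits (rad/s): [2.57, 2.57, 3.14, 3.14, 3.14, 3.14].

INTERFACE

Orientations are given as a rotation vector (axis times angle).
In Python, from station import * gives the robot as it stands.
- The arm moves only by the shell command python3 -m crank 'ROWS' [OPENING] [FORCE]. ROWS is JSON, a list of rows, each an object with "offset": the shift along the tool's x, y, z in m, a list of three; "twist": the turn, a rotation vector about the tool's x, y, z in degrees, a list of three. In form: [{"offset": [x, y, z], "twist": [rx, ry, rz]}, ...]. A call has 1 to 20 rows; each row is the pose to reach, as a shift and turn from the pose commanded when the call began, along the tool's axes at that moment; what a row does not reach only later rows make up. A row lasts 1/8 s, in which the tool goes at most 62.5 mm and 10.7 degrees, less where a joint would pass 70% of its speed; a pose out of reach is approached as far as the arm can. A call with a gripper value outside its range is refused whole. OPENING is the opening, from 0 (shut) to 1 (fully open), set as the call begins (- or left out, the last holds). The fingers move at their own pace and stop on an object; FORCE is the grip in N (left out, the last holds). Time passes only in rows, so rows that repeat a pose let the fingers close. It gives the time, the measured TCP pose, the force, the opening and the grip force at its end, in the units of the state.
- get_obs(): the state, without advancing time (a new reading comes with each control period).
- get_image(name): name is "scene" or "top" or "wrist"; returns the picture (384x512x3 uint8, red, green, blue); there is no depth.
- get_calibration(name): a dict with "intrinsics" (3x3 intrinsics, pixels), "world_from_camera" (4x4, takes a point from camera to world coordinates); the wrist camera has in their place "tool_from_camera" (4x4, takes a point from camera to tool coordinates, whose origin is the TCP and whose axes are the flange's). Camera axes: x right, y up, looking along -z (the intrinsics and any distortion apply to the point x, -y, -z); pixel columns grow to the right and rows downward; lengths in m; the calibration is good to about 2 mm. The wrist camera is an equidistant fisheye: a pixel r from the principal point sees the ray r / f radians off the axis. A picture is of the moment at which its call begins: read the wrist's pose just before it. get_calibration takes no time and is no camera call.
- finish_job(): hands the job in; it is judged then, once.
Trained networks look in the newest picture that a camera, given by its name, has taken for a name from the list of things; names that differ only in an ending like _2 or _b are one class to them, and where a whole thing is asked for, a point or a joint stands for the part that bears it (a point fixed in the world has none). Each returns a list of dicts, best first, with "confidence" (0 to 1); they miss things now and then, are a little off and sometimes report something else, mostly with a low value. They report only what shows in the picture. A call takes as long as a camera call. They do not tell look-alikes from the thing itself.
- cut_out(query, camera): "region" (384x512 bool, what is visible of it) and "rect" ([centre column, centre row, width, height] in pixels, round what is visible of it).
The state is a dict: "t": time; "q": joint angles; "dq": joint speeds; "effort": joint torques, N m; "tool_pos": TCP position; "tool_rot": TCP orientation; "contact_force": force on the tool from outside, world axes, zero at the start; "wrist_torque": the same for the moment, N m; "opening": finger opening in m; "grip_force": force on a finger pad.
Only numpy, scipy, OpenCV 4.12 (cv2) and the standard library are available. Lean on these libraries where they do the work, as an engineer would, in place of code of your own. Each camera call takes 0.05 s, during which the arm holds its last target. There are 200 camera calls.

TASK

Finish chasing the thread in the block held in the vise: push the bar of the tap wrench round clockwise half a turn, back it off a quarter turn, forward half a turn, back a quarter, then forward again until you feel the tap's red stop collar come down on the block. Let the bar come to rest at the end of each stroke, push it with the fingers without gripping it, ease up the moment it comes to the stop so that the tap is not forced, and leave the bottle, jar and spanner alone.

Things in the scene. Friction and masses are not known exactly. Their poses are not given: they have to be found in the camera images.
- tap: Hand tap in the block's threaded hole, turned clockwise seen from above to go forward and down, 1.75 mm a turn. Origin on the upright tap axis, under the red stop collar (25 mm across, 10 mm high); x towards the marked end of the wrench. Well down the thread: between 305 and 355 degrees are left until the collar lands on the block, top 92 mm above the bench, and it turns no further.
- bar_mid (a point): Level bar tap wrench on the tap, 200 mm over its ends. This point lies on the tap axis at the bar's centre line, about 145 mm above the bench; x along the bar to the marked end. Dark centre body 54 x 21 x 20 mm high, with the tap's square end standing 18 mm above the centre line; on each side a round steel arm, 12 mm thick, from 27 to 96 mm from the axis, ending in a 14 mm ball.
- marked_end (a point): Point on the bar's centre line, 90 mm from the tap axis, in the arm with a red painted band; which way it points at the start varies. The bar turns with a steady drag of about 0.35 N m (about 5 N of push at 65 mm from the axis) and stays where it is left. Under its arms all is clear for 45 mm, except the collar and the 9 mm tap shank at the axis.
- vise: Blue machine vise bolted to the bench, 110 mm wide (its x; 166 over the bolt lugs) and 300 mm long (its y, screw and T handle at the -y end), jaw tops 78 mm above the bench, holding a bright metal block whose top is at 92 mm. Origin on the bench, on the tap axis; z up.
- oil_mid (a point): Middle, 47 mm up, of a standing small grey oil bottle, 48 mm in diameter and 95 mm tall; a bystander beside the vise.
- jar_mid (a point): Middle, 48 mm up, of a standing clear closed jar of screws, 75 mm in diameter and 96 mm tall; a bystander beside the vise.
- spanner: Steel spanner, 160 mm long, lying flat on the bench on the robot's side of the vise; a bystander. Origin under its middle, x along it.
There are look-alikes about, which are no part of the job. Several things look just like the part that bears jar_mid: the one meant starts farthest to the robot's right.

How it is judged:
By the outcome, as a careful person would: the job done as asked, in the order asked, and still so for the second after the job is handed in, with the robot touching nothing.
It also fails if it takes over 67 s, if anything falls off the work surface, if the arm or the gripper's body presses on something with over 40 N, if the wrist force passes 120 N, or if a joint passes its speed limit or range.

## Working session

There is one attempt and no reset: what is moved stays moved. The work goes in short steps, Python scripts to look and compute and a shell command to move; the robot and the scene stay as the last step left them, time stands still between calls to the robot, and variables do not carry over. Pictures are saved under pics/ and viewed, at most 10 in all, crops included, and the job is handed in when it is done.

```bash
mkdir -p pics; ls; python3 - <<'E'
from station import *
import cv2,numpy as np
o=get_obs();print({k:np.round(v,3).tolist() for k,v in o.items()})
a=get_image("scene");b=get_image("top")
cv2.imwrite("pics/scene.png",cv2.resize(a[:,:,::-1],(800,600)))
cv2.imwrite("pics/top.png",cv2.resize(b[:,:,::-1],(800,600)))
for c in("scene","top"):
  k=get_calibration(c);print(c,np.round(k["intrinsics"],1).tolist(),np.round(k["world_from_camera"],3).tolist(),[x for x in k])
  for q in("bar_mid","marked_end","tap","vise","oil_mid","jar_mid","spanner"):
    print(q,[(round(d["confidence"],2),np.round(d["rect"]).tolist()) for d in cut_out(q,c)][:5])
E
```

```text
pics
{'t': 0.0, 'q': [-1.27, 0.053, 1.614, -0.0, 1.476, -0.119], 'dq': [-0.002, -0.001, 0.0, -0.0, 0.001, -0.001], 'effort': [0.0, -39.368, -37.018, -0.0, 0.007, -0.0], 'tool_pos': [0.255, -0.57, 0.23], 'tool_rot': [-3.071, -0.654, 0.0], 'contact_force': [0.224, -0.477, 0.386], 'wrist_torque': [-0.01, 0.011, 0.0], 'grip_force': 0.0, 'opening': 0.085}
scene [[353.1, 0.0, 258.3], [0.0, 353.1, 187.1], [0.0, 0.0, 1.0]] [[-0.659, -0.442, 0.609, 1.056], [0.752, -0.406, 0.52, 0.418], [0.018, 0.8, 0.6, 0.586], [0.0, 0.0, 0.0, 1.0]] ['intrinsics', 'world_from_camera']
bar_mid []
marked_end [(0.98, [279.0, 165.0, 46.0, 45.0])]
tap [(0.58, [280.0, 168.0, 44.0, 44.0])]
vise [(0.61, [273.0, 196.0, 116.0, 103.0])]
oil_mid [(0.78, [206.0, 167.0, 17.0, 36.0]), (0.64, [331.0, 253.0, 45.0, 56.0])]
jar_mid [(0.96, [331.0, 255.0, 40.0, 61.0]), (0.8, [387.0, 293.0, 52.0, 64.0]), (0.74, [338.0, 345.0, 54.0, 72.0]), (0.68, [403.0, 247.0, 49.0, 50.0])]
spanner [(0.89, [323.0, 193.0, 48.0, 31.0])]
top [[439.7, 0.0, 258.5], [0.0, 439.7, 194.2], [0.0, 0.0, 1.0]] [[0.01, 0.987, -0.16, 0.401], [-1.0, 0.014, 0.026, 0.044], [0.028, 0.159, 0.987, 1.107], [0.0, 0.0, 0.0, 1.0]] ['intrinsics', 'world_from_camera']
bar_mid [(0.63, [260.0, 216.0, 21.0, 87.0])]
marked_end [(0.67, [261.0, 216.0, 22.0, 92.0])]
tap [(0.89, [261.0, 216.0, 19.0, 90.0])]
vise [(0.88, [275.0, 219.0, 130.0, 90.0])]
oil_mid [(0.7, [356.0, 211.0, 24.0, 19.0])]
jar_mid [(0.9, [180.0, 183.0, 37.0, 34.0]), (0.81, [133.0, 123.0, 38.0, 39.0]), (0.72, [129.0, 180.0, 40.0, 34.0]), (0.61, [134.0, 232.0, 41.0, 34.0]), (0.33, [259.0, 218.0, 20.0, 91.0])]
spanner [(0.8, [248.0, 280.0, 62.0, 22.0])]
```

View pics/top.png

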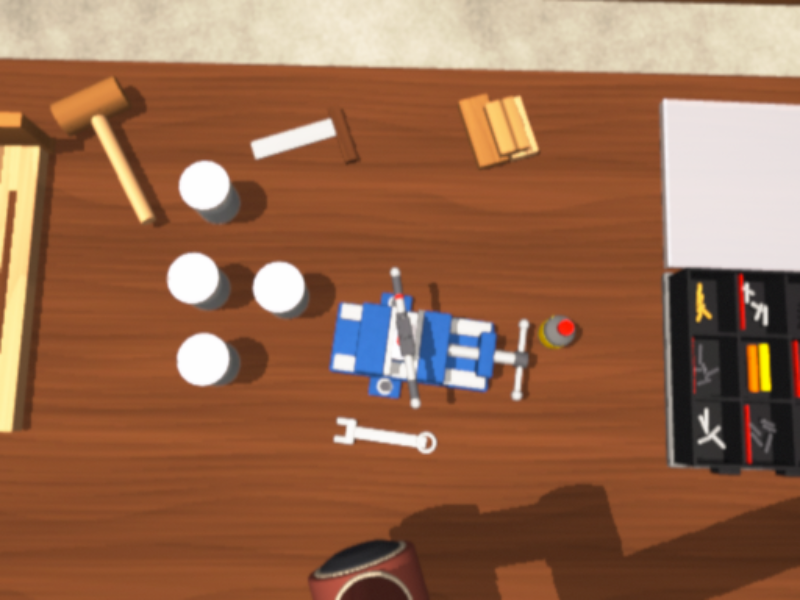

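View pics/scene.png

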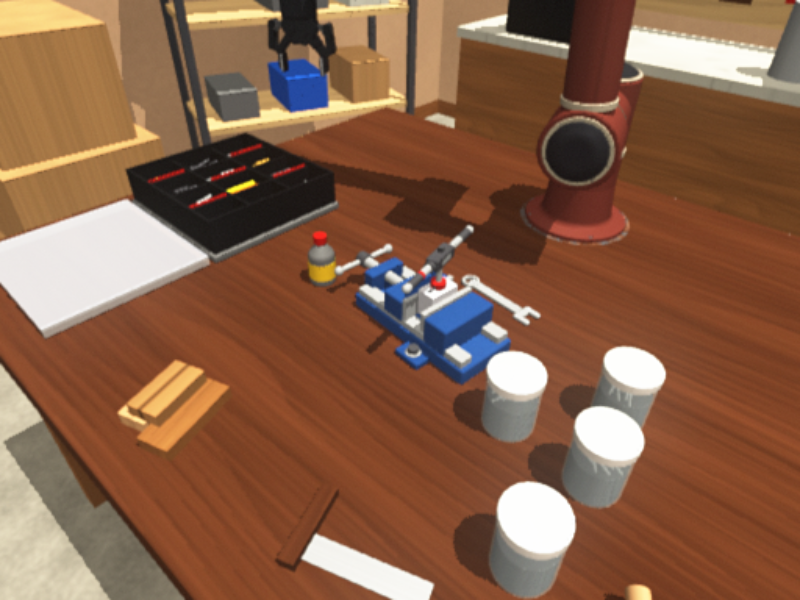

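Top view (800-px scale): the bar runs from the marked end at (395,272), which points away from the robot, to (416,403), over the blue vise. There are four identical jars at (280,290), (208,188), (197,280) and (205,360). The one meant is (280,290), the farthest to the robot's right. I only need to avoid the jars, so I won't reach for any of them. The scene view agrees: red collar at (438,283), oil bottle at (321,260).

```bash
cat > h.py <<'E'
from station import *
import cv2,numpy as np
from scipy.spatial.transform import Rotation as R
def ray(cam,u,v):
    k=get_calibration(cam);K=k["intrinsics"];T=np.array(k["world_from_camera"])
    d=T[:3,:3]@np.array([(u-K[0][2])/K[0][0],-(v-K[1][2])/K[1][1],-1]);return T[:3,3],d
def at(cam,u,v,z):
    o,d=ray(cam,u,v);return o+d*(z-o[2])/d[2]
def st():
    o=get_obs();r=R.from_rotvec(o["tool_rot"]);m=r.as_matrix()
    yaw=np.degrees(np.arctan2(m[1,0],m[0,0]))
    f=np.array(o["contact_force"])
    print("t %.2f pos %s yaw %.1f q6 %.2f F %s tool F %s mz %.2f open %.3f tilt %.2f"%(o["t"],np.round(o["tool_pos"],4),yaw,o["q"][5],np.round(f,1),np.round(m.T@f,1),o["wrist_torque"][2],o["opening"],m[2,2]))
    return o,m
E
python3 - <<'E'
from h import *
im=get_image("top")
c=cv2.resize(im[160:275,195:350],(800,594),interpolation=cv2.INTER_CUBIC)
cv2.imwrite("pics/crop.png",c[:,:,::-1])
for q in("bar_mid","tap","marked_end"):
  for d in cut_out(q,"top")[:1]:
    ys,xs=np.nonzero(d["region"]);p=np.c_[xs,ys].astype(float);m=p.mean(0)
    w,v=np.linalg.eigh(np.cov((p-m).T));ax=v[:,1];s=(p-m)@ax
    e=[m+ax*s.min(),m+ax*s.max()]
    W=[at("top",*x,.145) for x in e];print(q,np.round(e,1).tolist(),np.round(W,4).tolist(),"mid",np.mean(W,0),"len",np.linalg.norm(W[0]-W[1]))
    print(at("top",*m,.145))
for c,q,z in(("top","oil_mid",.09),("top","jar_mid",.096),("top","spanner",.0)):
  get_image(c)
  for d in cut_out(q,c):print(q,d["confidence"],np.round(at(c,*d["rect"][:2],z),3))
E
```

```text
bar_mid [[252.1, 171.8], [265.9, 260.2]] [[0.6069, 0.0334, 0.145], [0.412, 0.0014, 0.145]] mid [0.5094367  0.01740723 0.145     ] len 0.19749408302943755
[0.50776952 0.01713294 0.145     ]
tap [[252.0, 172.0], [266.1, 261.0]] [[0.6065, 0.0337, 0.145], [0.4103, 0.0007, 0.145]] mid [0.50838137 0.01723405 0.145     ] len 0.19892697105944565
[0.50457733 0.01659415 0.145     ]
marked_end [[252.1, 172.0], [265.9, 260.2]] [[0.6065, 0.0335, 0.145], [0.412, 0.0012, 0.145]] mid [0.50926349 0.01736746 0.145     ] len 0.19714691872658552
[0.5057406  0.01678236 0.145     ]
oil_mid 0.67 [ 0.528 -0.212  0.09 ]
jar_mid 0.94 [0.579 0.197 0.096]
jar_mid 0.94 [0.593 0.318 0.096]
jar_mid 0.8 [0.475 0.298 0.096]
jar_mid 0.55 [0.728 0.314 0.096]
spanner 0.81 [0.361 0.045 0.   ]
spanner 0.54 [0.522 0.009 0.   ]
```

View pics/crop.png

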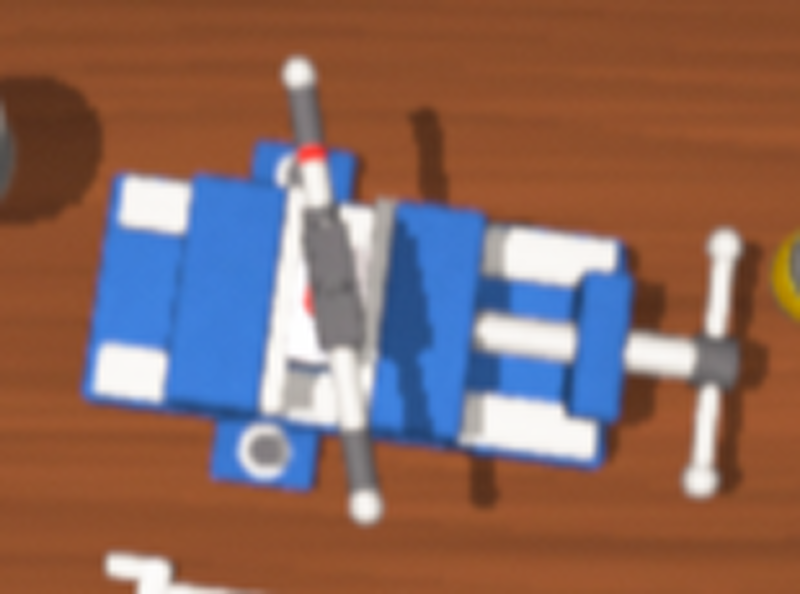

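The axis lies at about (0.509, 0.017), bar length 0.198 (expected 0.200), and the marked end points at about 9.4°. I'll straddle the unmarked arm with the fingers open about 34 mm, and push the bar with one finger or the other.

```bash
cat >> h.py <<'E'
AX=np.array([.509,.0174])
def goal(x,y,z,yaw):
    o,m=st();d=m.T@(np.array([x,y,z])-o["tool_pos"])
    y0=np.degrees(np.arctan2(m[1,0],m[0,0]));print("offset",np.round(d,4),"twist z",round((y0-yaw+180)%360-180,1))
E
python3 - <<'E'
from h import *
b=np.radians(9.4)
p=AX-.065*np.array([np.cos(b),np.sin(b)]);print(p)
goal(*p,.231,189.4)
E
```

```text
[0.44487281 0.00678381]
t 1.30 pos [ 0.2547 -0.5707  0.2313] yaw 24.1 q6 -0.12 F [ 0.9  0.4 -0.1] tool F [1.  0.  0.1] mz 0.00 open 0.085 tilt -1.00
offset [ 4.090e-01 -4.499e-01  3.000e-04] twist z -165.3
```

```bash
python3 -m crank '[{"offset":[0.05,-0.055,0],"twist":[0,0,-10]},{"offset":[0.09,-0.1,0],"twist":[0,0,-20]},{"offset":[0.13,-0.143,0],"twist":[0,0,-30]},{"offset":[0.17,-0.187,0],"twist":[0,0,-40]},{"offset":[0.21,-0.231,0],"twist":[0,0,-50]},{"offset":[0.25,-0.275,0],"twist":[0,0,-60]},{"offset":[0.29,-0.319,0],"twist":[0,0,-70]},{"offset":[0.33,-0.363,0],"twist":[0,0,-80]},{"offset":[0.37,-0.407,0],"twist":[0,0,-90]},{"offset":[0.409,-0.45,0],"twist":[0,0,-100]},{"offset":[0.409,-0.45,0],"twist":[0,0,-110]},{"offset":[0.409,-0.45,0],"twist":[0,0,-120]},{"offset":[0.409,-0.45,0],"twist":[0,0,-130]},{"offset":[0.409,-0.45,0],"twist":[0,0,-140]},{"offset":[0.409,-0.45,0],"twist":[0,0,-150]},{"offset":[0.409,-0.45,0],"twist":[0,0,-160]},{"offset":[0.409,-0.45,0],"twist":[0,0,-165.3]},{"offset":[0.409,-0.45,0],"twist":[0,0,-165.3]}]' 0.4
python3 - <<'E'
from h import *
goal(.4449,.0068,.231,189.4)
cv2.imwrite("pics/w1.png",get_image("wrist")[:,:,::-1])
print([np.round(get_calibration("wrist")[k],3).tolist() for k in("intrinsics","tool_from_camera")])
for q in("bar_mid","tap"):print([(d["confidence"],np.round(d["rect"])) for d in cut_out(q,"wrist")])
E
```

```text
t: 3.55
tool_pos: [0.4448, 0.0069, 0.2314]
tool_rot: [-0.254, 3.131, -0.0]
contact_force: [-0.4, 0.3, -0.5]
opening: 0.0342
grip_force: 0.0
t 3.55 pos [0.4448 0.0069 0.2314] yaw -170.7 q6 -1.88 F [-0.4  0.3 -0.5] tool F [0.4 0.3 0.5] mz 0.03 open 0.034 tilt -1.00
offset [-0.0001 -0.0001  0.0004] twist z -0.1
[[[297.319, 0.0, 256.934], [0.0, 297.319, 189.108], [0.0, 0.0, 1.0]], [[-0.0, 0.961, 0.276, 0.07], [1.0, 0.0, 0.0, 0.0], [0.0, 0.276, -0.961, -0.144], [0.0, 0.0, 0.0, 1.0]]]
[(0.66, array([256., 238.,  19., 167.]))]
[(0.61, array([256., 237.,  24., 168.]))]
```

View pics/w1.png

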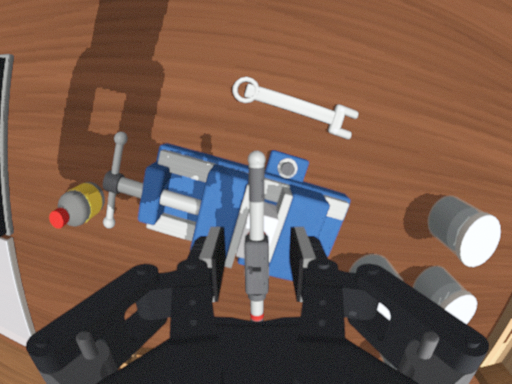

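The wrist view shows the bar upright at column 256, from (257,160) to (256,320), centred between the fingers and aligned. Next: descend, then ease onto the bar.

```bash
python3 -m crank '[{"offset":[0,0,0.03],"twist":[0,0,0]},{"offset":[0,0,0.06],"twist":[0,0,0]},{"offset":[0,0,0.09],"twist":[0,0,0]},{"offset":[0,0,0.113],"twist":[0,0,0]},{"offset":[0,0.004,0.113],"twist":[0,0,0]},{"offset":[0,0.008,0.113],"twist":[0,0,0]},{"offset":[0,0.008,0.113],"twist":[0,0,0]}]' >/dev/null
python3 -c 'from h import *;st()'
python3 -m crank '[{"offset":[0,0.001,0],"twist":[0,0,0]},{"offset":[0,0.002,0],"twist":[0,0,0]}]' >/dev/null
python3 -c 'from h import *;st()'
python3 -m crank '[{"offset":[0,0.001,0],"twist":[0,0,0]},{"offset":[0,0.001,0],"twist":[0,0,0]}]' >/dev/null
python3 -c 'from h import *;st()'
```

```text
t 4.58 pos [0.4445 0.015  0.1199] yaw -170.6 q6 -1.87 F [-0.4 -0.3  1.1] tool F [ 0.4 -0.2 -1.1] mz 0.00 open 0.034 tilt -1.00
t 4.83 pos [0.4435 0.0168 0.1189] yaw -170.7 q6 -1.86 F [ 0.1 -0.2 -0.4] tool F [-0.  -0.2  0.4] mz -0.01 open 0.034 tilt -1.00
t 5.08 pos [0.4433 0.0173 0.1186] yaw -170.6 q6 -1.86 F [-0.3 -2.5  0.6] tool F [ 0.7 -2.4 -0.6] mz -0.01 open 0.034 tilt -1.00
```

```bash
python3 - <<'E'
import numpy as np
def tab(l,ts):
  C=np.array([-.065,l])
  for t in ts:
    a=np.radians(t);o=C-np.array([[np.cos(a),-np.sin(a)],[np.sin(a),np.cos(a)]])@C
    print('{"offset":[%.4f,%.4f,0],"twist":[0,0,%g]}'%(*o,t),end=",")
  print()
tab(-.011,[2,6]+list(range(12,85,6))+[88,90])
tab(.011,[-x for x in [2,6]+list(range(12,85,6))+[88,90]])
E
```

```text
{"offset":[-0.0004,0.0023,0],"twist":[0,0,2]},{"offset":[-0.0015,0.0067,0],"twist":[0,0,6]},{"offset":[-0.0037,0.0133,0],"twist":[0,0,12]},{"offset":[-0.0066,0.0195,0],"twist":[0,0,18]},{"offset":[-0.0101,0.0255,0],"twist":[0,0,24]},{"offset":[-0.0142,0.0310,0],"twist":[0,0,30]},{"offset":[-0.0189,0.0361,0],"twist":[0,0,36]},{"offset":[-0.0241,0.0407,0],"twist":[0,0,42]},{"offset":[-0.0297,0.0447,0],"twist":[0,0,48]},{"offset":[-0.0357,0.0481,0],"twist":[0,0,54]},{"offset":[-0.0420,0.0508,0],"twist":[0,0,60]},{"offset":[-0.0486,0.0529,0],"twist":[0,0,66]},{"offset":[-0.0554,0.0542,0],"twist":[0,0,72]},{"offset":[-0.0622,0.0549,0],"twist":[0,0,78]},{"offset":[-0.0691,0.0548,0],"twist":[0,0,84]},{"offset":[-0.0737,0.0543,0],"twist":[0,0,88]},{"offset":[-0.0760,0.0540,0],"twist":[0,0,90]},
{"offset":[-0.0004,-0.0023,0],"twist":[0,0,-2]},{"offset":[-0.0015,-0.0067,0],"twist":[0,0,-6]},{"offset":[-0.0037,-0.0133,0],"twist":[0,0,-12]},{"offset":[-0.0066,-0.0195,0],"twist":[0,0,-18]},{"offset":[-0.0101,-0.0255,0],"twist":[0,0,-24]},{"offset":[-0.0142,-0.0310,0],"twist":[0,0,-30]},{"offset":[-0.0189,-0.0361,0],"twist":[0,0,-36]},{"offset":[-0.0241,-0.0407,0],"twist":[0,0,-42]},{"offset":[-0.0297,-0.0447,0],"twist":[0,0,-48]},{"offset":[-0.0357,-0.0481,0],"twist":[0,0,-54]},{"offset":[-0.0420,-0.0508,0],"twist":[0,0,-60]},{"offset":[-0.0486,-0.0529,0],"twist":[0,0,-66]},{"offset":[-0.0554,-0.0542,0],"twist":[0,0,-72]},{"offset":[-0.0622,-0.0549,0],"twist":[0,0,-78]},{"offset":[-0.0691,-0.0548,0],"twist":[0,0,-84]},{"offset":[-0.0737,-0.0543,0],"twist":[0,0,-88]},{"offset":[-0.0760,-0.0540,0],"twist":[0,0,-90]},
```

Sanity check first: the first 90° and a state reading.

```bash
python3 -m crank '[{"offset":[-0.0004,0.0023,0],"twist":[0,0,2]},{"offset":[-0.0015,0.0067,0],"twist":[0,0,6]},{"offset":[-0.0037,0.0133,0],"twist":[0,0,12]},{"offset":[-0.0066,0.0195,0],"twist":[0,0,18]},{"offset":[-0.0101,0.0255,0],"twist":[0,0,24]},{"offset":[-0.0142,0.0310,0],"twist":[0,0,30]},{"offset":[-0.0189,0.0361,0],"twist":[0,0,36]},{"offset":[-0.0241,0.0407,0],"twist":[0,0,42]},{"offset":[-0.0297,0.0447,0],"twist":[0,0,48]},{"offset":[-0.0357,0.0481,0],"twist":[0,0,54]},{"offset":[-0.0420,0.0508,0],"twist":[0,0,60]},{"offset":[-0.0486,0.0529,0],"twist":[0,0,66]},{"offset":[-0.0554,0.0542,0],"twist":[0,0,72]},{"offset":[-0.0622,0.0549,0],"twist":[0,0,78]},{"offset":[-0.0691,0.0548,0],"twist":[0,0,84]},{"offset":[-0.0737,0.0543,0],"twist":[0,0,88]},{"offset":[-0.0760,0.0540,0],"twist":[0,0,90]}]' >/dev/null
python3 - <<'E'
from h import *
o,m=st()
cv2.imwrite("pics/t2.png",get_image("top")[100:330,130:390,::-1])
E
```

```text
t 7.20 pos [0.5083 0.083  0.1178] yaw 99.3 q6 -0.14 F [-2.9 -3.4  1.4] tool F [-2.9 -3.4 -1.4] mz 0.13 open 0.034 tilt -1.00
```

View pics/t2.png

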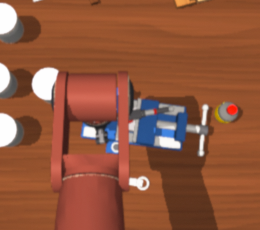

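The top crop shows the bar turned so that the marked arm points right at (170,112), about 90° clockwise. Completing stroke 1.

```bash
python3 -m crank '[{"offset":[-0.0004,0.0023,0],"twist":[0,0,2]},{"offset":[-0.0015,0.0067,0],"twist":[0,0,6]},{"offset":[-0.0037,0.0133,0],"twist":[0,0,12]},{"offset":[-0.0066,0.0195,0],"twist":[0,0,18]},{"offset":[-0.0101,0.0255,0],"twist":[0,0,24]},{"offset":[-0.0142,0.0310,0],"twist":[0,0,30]},{"offset":[-0.0189,0.0361,0],"twist":[0,0,36]},{"offset":[-0.0241,0.0407,0],"twist":[0,0,42]},{"offset":[-0.0297,0.0447,0],"twist":[0,0,48]},{"offset":[-0.0357,0.0481,0],"twist":[0,0,54]},{"offset":[-0.0420,0.0508,0],"twist":[0,0,60]},{"offset":[-0.0486,0.0529,0],"twist":[0,0,66]},{"offset":[-0.0554,0.0542,0],"twist":[0,0,72]},{"offset":[-0.0622,0.0549,0],"twist":[0,0,78]},{"offset":[-0.0691,0.0548,0],"twist":[0,0,84]},{"offset":[-0.0737,0.0543,0],"twist":[0,0,88]},{"offset":[-0.0760,0.0540,0],"twist":[0,0,90]},{"offset":[-0.0760,0.0540,0],"twist":[0,0,90]},{"offset":[-0.0760,0.0540,0],"twist":[0,0,90]}]' >/dev/null
cat >> h.py <<'E'
def bar(zc=.1445):
    """bar line in the wrist view: PCA of the cut-out, rays onto the bar's level"""
    o,m=st();get_image("wrist");k=get_calibration("wrist");K=np.array(k["intrinsics"]);T=np.array(k["tool_from_camera"])
    for d in (cut_out("bar_mid","wrist") or cut_out("tap","wrist"))[:1]:
        ys,xs=np.nonzero(d["region"]);x=(xs-K[0,2])/K[0,0];y=(ys-K[1,2])/K[1,1];r=np.hypot(x,y)+1e-9
        c=np.c_[x/r*np.sin(r),-y/r*np.sin(r),-np.cos(r)]@T[:3,:3].T@m.T
        p0=np.array(o["tool_pos"])+m@T[:3,3];P=(p0+c*((zc-p0[2])/c[:,2])[:,None])[:,:2]
        mu=P.mean(0);ax=np.linalg.svd(P-mu,full_matrices=False)[2][0];s=(P-mu)@ax
        n=np.array([-ax[1],ax[0]])
        print("bar angle mod180 %.1f len %.3f axis offset %.4f conf %.2f"%(np.degrees(np.arctan2(ax[1],ax[0]))%180,np.ptp(s),(AX-mu)@n,d["confidence"]))
E
python3 -c 'from h import *;bar()'
```

```text
t 9.62 pos [0.5746 0.0178 0.1179] yaw 9.4 q6 1.31 F [-0.9  3.9 -2.4] tool F [-0.2 -4.   2.4] mz 0.02 open 0.034 tilt -1.00
bar angle mod180 14.2 len 0.069 axis offset -0.0048 conf 0.86
```

```bash
python3 -m crank '[{"offset":[0,-0.005,0],"twist":[0,0,0]},{"offset":[0,-0.012,0],"twist":[0,0,0]},{"offset":[0,-0.018,0],"twist":[0,0,0]},{"offset":[0,-0.021,0],"twist":[0,0,0]},{"offset":[0,-0.022,0],"twist":[0,0,0]},{"offset":[0,-0.022,0],"twist":[0,0,0]}]' >/dev/null; python3 -c 'from h import *;st()'
```

```text
t 10.47 pos [0.5713 0.0389 0.1183] yaw 9.4 q6 1.35 F [0.6 0.5 0.5] tool F [ 0.6 -0.4 -0.5] mz 0.03 open 0.034 tilt -1.00
```

```bash
python3 -m crank '[{"offset":[0,-0.001,0],"twist":[0,0,0]},{"offset":[0,-0.001,0],"twist":[0,0,0]}]' >/dev/null; python3 -c 'from h import *;st()'
python3 -m crank '[{"offset":[-0.0004,-0.0023,0],"twist":[0,0,-2]},{"offset":[-0.0015,-0.0067,0],"twist":[0,0,-6]},{"offset":[-0.0037,-0.0133,0],"twist":[0,0,-12]},{"offset":[-0.0066,-0.0195,0],"twist":[0,0,-18]},{"offset":[-0.0101,-0.0255,0],"twist":[0,0,-24]},{"offset":[-0.0142,-0.0310,0],"twist":[0,0,-30]},{"offset":[-0.0189,-0.0361,0],"twist":[0,0,-36]},{"offset":[-0.0241,-0.0407,0],"twist":[0,0,-42]},{"offset":[-0.0297,-0.0447,0],"twist":[0,0,-48]},{"offset":[-0.0357,-0.0481,0],"twist":[0,0,-54]},{"offset":[-0.0420,-0.0508,0],"twist":[0,0,-60]},{"offset":[-0.0486,-0.0529,0],"twist":[0,0,-66]},{"offset":[-0.0554,-0.0542,0],"twist":[0,0,-72]},{"offset":[-0.0622,-0.0549,0],"twist":[0,0,-78]},{"offset":[-0.0691,-0.0548,0],"twist":[0,0,-84]},{"offset":[-0.0737,-0.0543,0],"twist":[0,0,-88]},{"offset":[-0.0760,-0.0540,0],"twist":[0,0,-90]},{"offset":[-0.0760,-0.0540,0],"twist":[0,0,-90]},{"offset":[-0.0760,-0.0540,0],"twist":[0,0,-90]}]' >/dev/null
python3 -c 'from h import *;o,m=st();p=o["tool_pos"]+m@[0,.011,0];d=p[:2]-AX;print(np.degrees(np.arctan2(d[1],d[0])),np.hypot(*d))'
python3 -m crank '[{"offset":[0,0.005,0],"twist":[0,0,0]},{"offset":[0,0.012,0],"twist":[0,0,0]},{"offset":[0,0.018,0],"twist":[0,0,0]},{"offset":[0,0.021,0],"twist":[0,0,0]},{"offset":[0,0.022,0],"twist":[0,0,0]},{"offset":[0,0.022,0],"twist":[0,0,0]}]' >/dev/null; python3 -c 'from h import *;st()'
```

```text
t 10.72 pos [0.5712 0.0395 0.1183] yaw 9.3 q6 1.35 F [ 0.5 -1.8 -0.4] tool F [0.2 1.8 0.4] mz 0.00 open 0.034 tilt -1.00
t 13.10 pos [0.488  0.0808 0.1188] yaw 99.3 q6 -0.15 F [ 4.3 -2.4  0.3] tool F [-3.1  3.8 -0.3] mz -0.10 open 0.034 tilt -1.00
98.85526277286807 0.06595230539617848
t 13.85 pos [0.509  0.0844 0.1182] yaw 99.4 q6 -0.14 F [-0.1  1.2  0.5] tool F [ 1.2  0.1 -0.5] mz 0.02 open 0.034 tilt -1.00
```

```bash
python3 -m crank '[{"offset":[0,0.001,0],"twist":[0,0,0]},{"offset":[0,0.001,0],"twist":[0,0,0]}]' >/dev/null; python3 -c 'from h import *;st()'
python3 -m crank '[{"offset":[-0.0004,0.0023,0],"twist":[0,0,2]},{"offset":[-0.0015,0.0067,0],"twist":[0,0,6]},{"offset":[-0.0037,0.0133,0],"twist":[0,0,12]},{"offset":[-0.0066,0.0195,0],"twist":[0,0,18]},{"offset":[-0.0101,0.0255,0],"twist":[0,0,24]},{"offset":[-0.0142,0.0310,0],"twist":[0,0,30]},{"offset":[-0.0189,0.0361,0],"twist":[0,0,36]},{"offset":[-0.0241,0.0407,0],"twist":[0,0,42]},{"offset":[-0.0297,0.0447,0],"twist":[0,0,48]},{"offset":[-0.0357,0.0481,0],"twist":[0,0,54]},{"offset":[-0.0420,0.0508,0],"twist":[0,0,60]},{"offset":[-0.0486,0.0529,0],"twist":[0,0,66]},{"offset":[-0.0554,0.0542,0],"twist":[0,0,72]},{"offset":[-0.0622,0.0549,0],"twist":[0,0,78]},{"offset":[-0.0691,0.0548,0],"twist":[0,0,84]},{"offset":[-0.0737,0.0543,0],"twist":[0,0,88]},{"offset":[-0.0760,0.0540,0],"twist":[0,0,90]}]' >/dev/null
python3 -c 'from h import *;st()'
python3 -m crank '[{"offset":[-0.0004,0.0023,0],"twist":[0,0,2]},{"offset":[-0.0015,0.0067,0],"twist":[0,0,6]},{"offset":[-0.0037,0.0133,0],"twist":[0,0,12]},{"offset":[-0.0066,0.0195,0],"twist":[0,0,18]},{"offset":[-0.0101,0.0255,0],"twist":[0,0,24]},{"offset":[-0.0142,0.0310,0],"twist":[0,0,30]},{"offset":[-0.0189,0.0361,0],"twist":[0,0,36]},{"offset":[-0.0241,0.0407,0],"twist":[0,0,42]},{"offset":[-0.0297,0.0447,0],"twist":[0,0,48]},{"offset":[-0.0357,0.0481,0],"twist":[0,0,54]},{"offset":[-0.0420,0.0508,0],"twist":[0,0,60]},{"offset":[-0.0486,0.0529,0],"twist":[0,0,66]},{"offset":[-0.0554,0.0542,0],"twist":[0,0,72]},{"offset":[-0.0622,0.0549,0],"twist":[0,0,78]},{"offset":[-0.0691,0.0548,0],"twist":[0,0,84]},{"offset":[-0.0737,0.0543,0],"twist":[0,0,88]},{"offset":[-0.0760,0.0540,0],"twist":[0,0,90]},{"offset":[-0.0760,0.0540,0],"twist":[0,0,90]},{"offset":[-0.0760,0.0540,0],"twist":[0,0,90]}]' >/dev/null
python3 -c 'from h import *;o,m=st();p=o["tool_pos"]-m@[0,.011,0];d=p[:2]-AX;print(np.degrees(np.arctan2(d[1],d[0])),np.hypot(*d))'
```

```text
t 14.10 pos [0.5098 0.0845 0.1182] yaw 99.3 q6 -0.14 F [-0.8  0.4 -0.9] tool F [ 0.5 -0.7  0.9] mz -0.04 open 0.034 tilt -1.00
t 16.23 pos [0.5756 0.0192 0.1178] yaw 9.2 q6 1.31 F [ 0.2  4.2 -2.1] tool F [ 0.9 -4.1  2.1] mz 0.09 open 0.034 tilt -1.00
t 18.60 pos [ 0.5106 -0.0481  0.1193] yaw -80.6 q6 2.74 F [ 5.  -2.2  0.6] tool F [ 3.  -4.6 -0.6] mz 0.03 open 0.034 tilt -1.00
-78.95244643582294 0.06490058378048522
```

```bash
python3 -m crank '[{"offset":[0,-0.005,0],"twist":[0,0,0]},{"offset":[0,-0.012,0],"twist":[0,0,0]},{"offset":[0,-0.018,0],"twist":[0,0,0]},{"offset":[0,-0.021,0],"twist":[0,0,0]},{"offset":[0,-0.022,0],"twist":[0,0,0]},{"offset":[0,-0.022,0],"twist":[0,0,0]}]' >/dev/null; python3 -c 'from h import *;st()'
python3 -m crank '[{"offset":[-0.0004,-0.0023,0],"twist":[0,0,-2]},{"offset":[-0.0015,-0.0067,0],"twist":[0,0,-6]},{"offset":[-0.0037,-0.0133,0],"twist":[0,0,-12]},{"offset":[-0.0066,-0.0195,0],"twist":[0,0,-18]},{"offset":[-0.0101,-0.0255,0],"twist":[0,0,-24]},{"offset":[-0.0142,-0.0310,0],"twist":[0,0,-30]},{"offset":[-0.0189,-0.0361,0],"twist":[0,0,-36]},{"offset":[-0.0241,-0.0407,0],"twist":[0,0,-42]},{"offset":[-0.0297,-0.0447,0],"twist":[0,0,-48]},{"offset":[-0.0357,-0.0481,0],"twist":[0,0,-54]},{"offset":[-0.0420,-0.0508,0],"twist":[0,0,-60]},{"offset":[-0.0486,-0.0529,0],"twist":[0,0,-66]},{"offset":[-0.0554,-0.0542,0],"twist":[0,0,-72]},{"offset":[-0.0622,-0.0549,0],"twist":[0,0,-78]},{"offset":[-0.0691,-0.0548,0],"twist":[0,0,-84]},{"offset":[-0.0737,-0.0543,0],"twist":[0,0,-88]},{"offset":[-0.0760,-0.0540,0],"twist":[0,0,-90]},{"offset":[-0.0760,-0.0540,0],"twist":[0,0,-90]},{"offset":[-0.0760,-0.0540,0],"twist":[0,0,-90]}]' >/dev/null
python3 -c 'from h import *;o,m=st();p=o["tool_pos"]+m@[0,.011,0];d=p[:2]-AX;print(np.degrees(np.arctan2(d[1],d[0])),np.hypot(*d))'
```

```text
t 19.35 pos [ 0.5311 -0.0437  0.1182] yaw -80.6 q6 2.76 F [ 0.  -0.5  0.3] tool F [ 0.5  0.  -0.3] mz 0.01 open 0.034 tilt -1.00
t 21.73 pos [0.5714 0.039  0.1179] yaw 9.4 q6 1.35 F [-3.2 -4.8 -0.5] tool F [-4.   4.2  0.6] mz -0.04 open 0.034 tilt -1.00
9.511583783128534 0.06511134737557384
```

```bash
python3 -m crank '[{"offset":[0,0.006,0],"twist":[0,0,0]},{"offset":[0,0.011,0],"twist":[0,0,0]},{"offset":[0,0.011,-0.03],"twist":[0,0,0]},{"offset":[0,0.011,-0.06],"twist":[0,0,0]},{"offset":[0,0.011,-0.09],"twist":[0,0,-10]},{"offset":[0,0.011,-0.09],"twist":[0,0,-20]},{"offset":[0,0.011,-0.09],"twist":[0,0,-30]},{"offset":[0,0.011,-0.09],"twist":[0,0,-40]},{"offset":[0,0.011,-0.09],"twist":[0,0,-50]},{"offset":[0,0.011,-0.09],"twist":[0,0,-60]},{"offset":[0,0.011,-0.09],"twist":[0,0,-70]},{"offset":[0,0.011,-0.09],"twist":[0,0,-80]},{"offset":[0,0.011,-0.09],"twist":[0,0,-90]}]' >/dev/null
python3 -m crank '[{"offset":[0,0,0],"twist":[0,0,-10]},{"offset":[0,0,0],"twist":[0,0,-20]},{"offset":[0,0,0],"twist":[0,0,-30]},{"offset":[0,0,0],"twist":[0,0,-40]},{"offset":[0,0,0],"twist":[0,0,-50]},{"offset":[0,0,0],"twist":[0,0,-60]},{"offset":[0,0,0],"twist":[0,0,-70]},{"offset":[0,0,0],"twist":[0,0,-80]},{"offset":[0,0,0],"twist":[0,0,-90]},{"offset":[0,0,0],"twist":[0,0,-90]}]' >/dev/null
python3 - <<'E'
from h import *
bar();cv2.imwrite("pics/w2.png",get_image("wrist")[:,:,::-1])
E
```

```text
t 24.60 pos [0.5741 0.0292 0.2085] yaw -170.8 q6 -1.81 F [ 0.5  0.9 -0.2] tool F [-0.7  0.8  0.2] mz 0.02 open 0.034 tilt -1.00
bar angle mod180 9.5 len 0.182 axis offset 0.0000 conf 0.90
```

View pics/w2.png

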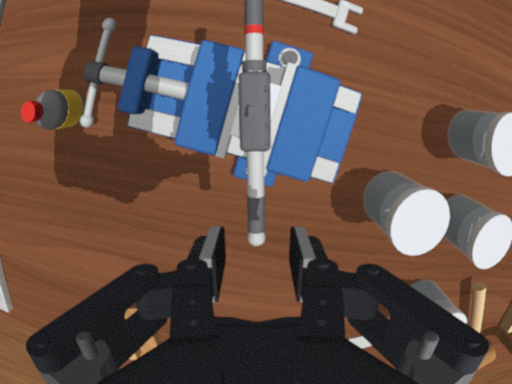

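The wrist view shows the bar at 9.5°, its plain arm between the fingers, ball at (257,240), and the red band at (254,30). Descending, easing on, and pushing the first 90°.

```bash
python3 -m crank '[{"offset":[0,0,0.03],"twist":[0,0,0]},{"offset":[0,0,0.06],"twist":[0,0,0]},{"offset":[0,0,0.09],"twist":[0,0,0]},{"offset":[0,-0.005,0.09],"twist":[0,0,0]},{"offset":[0,-0.01,0.09],"twist":[0,0,0]},{"offset":[0,-0.011,0.09],"twist":[0,0,0]},{"offset":[0,-0.011,0.09],"twist":[0,0,0]}]' >/dev/null; python3 -c 'from h import *;st()'
python3 -m crank '[{"offset":[0.0004,-0.0023,0],"twist":[0,0,2]},{"offset":[0.0015,-0.0067,0],"twist":[0,0,6]},{"offset":[0.0037,-0.0133,0],"twist":[0,0,12]},{"offset":[0.0066,-0.0195,0],"twist":[0,0,18]},{"offset":[0.0101,-0.0255,0],"twist":[0,0,24]},{"offset":[0.0142,-0.0310,0],"twist":[0,0,30]},{"offset":[0.0189,-0.0361,0],"twist":[0,0,36]},{"offset":[0.0241,-0.0407,0],"twist":[0,0,42]},{"offset":[0.0297,-0.0447,0],"twist":[0,0,48]},{"offset":[0.0357,-0.0481,0],"twist":[0,0,54]},{"offset":[0.0420,-0.0508,0],"twist":[0,0,60]},{"offset":[0.0486,-0.0529,0],"twist":[0,0,66]},{"offset":[0.0554,-0.0542,0],"twist":[0,0,72]},{"offset":[0.0622,-0.0549,0],"twist":[0,0,78]},{"offset":[0.0691,-0.0548,0],"twist":[0,0,84]},{"offset":[0.0737,-0.0543,0],"twist":[0,0,88]},{"offset":[0.0760,-0.0540,0],"twist":[0,0,90]}]' >/dev/null
cat > g.py <<'E'
from h import *
import sys
o,m=st();p=o["tool_pos"]+m@[0,.011,0];d=p[:2]-AX;print("bar",np.degrees(np.arctan2(d[1],d[0])))
f=m.T@np.array(o["contact_force"])
sys.exit(int(f[1]>8.5))
E
python3 g.py
python3 -m crank '[{"offset":[0.0003,-0.0017,0],"twist":[0,0,1.5]},{"offset":[0.0010,-0.0045,0],"twist":[0,0,4]},{"offset":[0.0018,-0.0078,0],"twist":[0,0,7]},{"offset":[0.0029,-0.0111,0],"twist":[0,0,10]}]' >/dev/null; python3 g.py &&
python3 -m crank '[{"offset":[0.0003,-0.0017,0],"twist":[0,0,1.5]},{"offset":[0.0010,-0.0045,0],"twist":[0,0,4]},{"offset":[0.0018,-0.0078,0],"twist":[0,0,7]},{"offset":[0.0029,-0.0111,0],"twist":[0,0,10]}]' >/dev/null; python3 g.py; python3 -c 'print("ok")'
```

```text
t 25.62 pos [0.5766 0.0181 0.1198] yaw -170.7 q6 -1.83 F [ 0.6 -0.5  0.5] tool F [-0.6 -0.6 -0.5] mz 0.02 open 0.034 tilt -1.00
t 27.75 pos [ 0.5113 -0.0481  0.1196] yaw 99.2 q6 -0.40 F [ 4.1 -2.  -1.4] tool F [-2.6  3.8  1.4] mz -0.00 open 0.034 tilt -1.00
bar -78.37374919631146
t 28.25 pos [ 0.4999 -0.0474  0.1196] yaw 89.2 q6 -0.23 F [ 5.1 -3.8 -1.9] tool F [-3.7  5.2  1.9] mz 0.03 open 0.034 tilt -1.00
bar -88.33501695087116
t 28.75 pos [ 0.4887 -0.0446  0.1195] yaw 79.2 q6 -0.05 F [ 4.6 -4.7 -1.3] tool F [-3.7  5.4  1.3] mz -0.04 open 0.034 tilt -1.00
bar -98.42891276011149
ok
```

```bash
sed -i '/^o,m=st/s/.*/o,m=st();p=o["tool_pos"]+m@[0,.011,0];d=p[:2]-AX;print("   bar %.1f"%np.degrees(np.arctan2(d[1],d[0])))/' g.py
python3 -m crank '[{"offset":[0.0003,-0.0017,0],"twist":[0,0,1.5]},{"offset":[0.0007,-0.0034,0],"twist":[0,0,3]},{"offset":[0.0011,-0.0050,0],"twist":[0,0,4.5]},{"offset":[0.0015,-0.0067,0],"twist":[0,0,6]}]' >/dev/null; python3 g.py &&
python3 -m crank '[{"offset":[0.0003,-0.0017,0],"twist":[0,0,1.5]},{"offset":[0.0007,-0.0034,0],"twist":[0,0,3]}]' >/dev/null; python3 g.py &&
python3 -m crank '[{"offset":[0.0003,-0.0017,0],"twist":[0,0,1.5]},{"offset":[0.0007,-0.0034,0],"twist":[0,0,3]}]' >/dev/null && python3 g.py &&
python3 -m crank '[{"offset":[0.00015,-0.0008,0],"twist":[0,0,0.75]},{"offset":[0.0003,-0.0017,0],"twist":[0,0,1.5]}]' >/dev/null && python3 g.py &&
python3 -m crank '[{"offset":[0.00015,-0.0008,0],"twist":[0,0,0.75]},{"offset":[0.0003,-0.0017,0],"twist":[0,0,1.5]}]' >/dev/null && python3 g.py &&
python3 -m crank '[{"offset":[0.00015,-0.0008,0],"twist":[0,0,0.75]},{"offset":[0.0003,-0.0017,0],"twist":[0,0,1.5]}]' >/dev/null && python3 g.py &&
python3 -m crank '[{"offset":[0.00015,-0.0008,0],"twist":[0,0,0.75]},{"offset":[0.0003,-0.0017,0],"twist":[0,0,1.5]}]' >/dev/null && python3 g.py &&
python3 -m crank '[{"offset":[0.00015,-0.0008,0],"twist":[0,0,0.75]},{"offset":[0.0003,-0.0017,0],"twist":[0,0,1.5]}]' >/dev/null && python3 g.py &&
python3 -m crank '[{"offset":[0.00015,-0.0008,0],"twist":[0,0,0.75]},{"offset":[0.0003,-0.0017,0],"twist":[0,0,1.5]}]' >/dev/null && python3 g.py &&
python3 -m crank '[{"offset":[0.00015,-0.0008,0],"twist":[0,0,0.75]},{"offset":[0.0003,-0.0017,0],"twist":[0,0,1.5]}]' >/dev/null && python3 g.py &&
python3 -m crank '[{"offset":[0.00015,-0.0008,0],"twist":[0,0,0.75]},{"offset":[0.0003,-0.0017,0],"twist":[0,0,1.5]}]' >/dev/null && python3 g.py
```

```text
t 29.25 pos [ 0.4823 -0.0421  0.1195] yaw 73.2 q6 0.05 F [ 3.7 -5.  -0.5] tool F [-3.7  5.   0.5] mz -0.03 open 0.034 tilt -1.00
   bar -104.5
t 29.50 pos [ 0.4792 -0.0405  0.1195] yaw 70.2 q6 0.11 F [ 4.  -5.  -0.6] tool F [-3.4  5.4  0.7] mz -0.04 open 0.034 tilt -1.00
   bar -107.6
t 29.75 pos [ 0.4761 -0.0387  0.1195] yaw 67.2 q6 0.16 F [ 2.7 -4.1 -0.7] tool F [-2.8  4.1  0.7] mz 0.05 open 0.034 tilt -1.00
   bar -110.6
t 30.00 pos [ 0.4747 -0.0378  0.1195] yaw 65.8 q6 0.19 F [ 2.7 -6.4 -0.9] tool F [-4.8  5.1  0.9] mz -0.10 open 0.034 tilt -1.00
   bar -112.1
t 30.25 pos [ 0.4732 -0.0368  0.1195] yaw 64.3 q6 0.22 F [ 2.7 -4.3 -0.3] tool F [-2.7  4.3  0.4] mz 0.02 open 0.034 tilt -1.00
   bar -113.7
t 30.50 pos [ 0.4718 -0.0359  0.1195] yaw 62.7 q6 0.24 F [ 2.8 -6.3  0. ] tool F [-4.3  5.4  0. ] mz 0.00 open 0.034 tilt -1.00
   bar -115.2
t 30.75 pos [ 0.4703 -0.0349  0.1195] yaw 61.3 q6 0.27 F [ 2.5 -6.  -0.4] tool F [-4.1  5.   0.4] mz 0.02 open 0.034 tilt -1.00
   bar -116.8
t 31.00 pos [ 0.469  -0.0338  0.1195] yaw 59.7 q6 0.30 F [ 2.9 -5.7  0.4] tool F [-3.4  5.4 -0.4] mz -0.03 open 0.034 tilt -1.00
   bar -118.3
t 31.25 pos [ 0.4676 -0.0327  0.1195] yaw 58.2 q6 0.33 F [ 2.2 -6.8  0.2] tool F [-4.7  5.4 -0.1] mz -0.03 open 0.034 tilt -1.00
   bar -119.8
t 31.50 pos [ 0.4662 -0.0316  0.1195] yaw 56.7 q6 0.36 F [ 1.7 -6.1  0.7] tool F [-4.2  4.8 -0.7] mz -0.06 open 0.034 tilt -1.00
   bar -121.4
t 31.75 pos [ 0.465  -0.0304  0.1194] yaw 55.3 q6 0.38 F [ 1.8 -6.8  1. ] tool F [-4.6  5.4 -0.9] mz -0.03 open 0.034 tilt -1.00
   bar -122.9
```

```bash

python3 -m crank '[{"offset":[0.00015,-0.0008,0],"twist":[0,0,0.75]},{"offset":[0.0003,-0.0017,0],"twist":[0,0,1.5]}]' >/dev/null && python3 g.py &&
python3 -m crank '[{"offset":[0.00015,-0.0008,0],"twist":[0,0,0.75]},{"offset":[0.0003,-0.0017,0],"twist":[0,0,1.5]}]' >/dev/null && python3 g.py &&
python3 -m crank '[{"offset":[0.00015,-0.0008,0],"twist":[0,0,0.75]},{"offset":[0.0003,-0.0017,0],"twist":[0,0,1.5]}]' >/dev/null && python3 g.py &&
python3 -m crank '[{"offset":[0.00015,-0.0008,0],"twist":[0,0,0.75]},{"offset":[0.0003,-0.0017,0],"twist":[0,0,1.5]}]' >/dev/null && python3 g.py &&
python3 -m crank '[{"offset":[0.00015,-0.0008,0],"twist":[0,0,0.75]},{"offset":[0.0003,-0.0017,0],"twist":[0,0,1.5]}]' >/dev/null && python3 g.py &&
python3 -m crank '[{"offset":[0.00015,-0.0008,0],"twist":[0,0,0.75]},{"offset":[0.0003,-0.0017,0],"twist":[0,0,1.5]}]' >/dev/null && python3 g.py &&
python3 -m crank '[{"offset":[0.00015,-0.0008,0],"twist":[0,0,0.75]},{"offset":[0.0003,-0.0017,0],"twist":[0,0,1.5]}]' >/dev/null && python3 g.py &&
python3 -m crank '[{"offset":[0.00015,-0.0008,0],"twist":[0,0,0.75]},{"offset":[0.0003,-0.0017,0],"twist":[0,0,1.5]}]' >/dev/null && python3 g.py &&
python3 -m crank '[{"offset":[0.00015,-0.0008,0],"twist":[0,0,0.75]},{"offset":[0.0003,-0.0017,0],"twist":[0,0,1.5]}]' >/dev/null && python3 g.py &&
python3 -m crank '[{"offset":[0.00015,-0.0008,0],"twist":[0,0,0.75]},{"offset":[0.0003,-0.0017,0],"twist":[0,0,1.5]}]' >/dev/null && python3 g.py &&
python3 -m crank '[{"offset":[0.00015,-0.0008,0],"twist":[0,0,0.75]},{"offset":[0.0003,-0.0017,0],"twist":[0,0,1.5]}]' >/dev/null && python3 g.py &&
python3 -m crank '[{"offset":[0.00015,-0.0008,0],"twist":[0,0,0.75]},{"offset":[0.0003,-0.0017,0],"twist":[0,0,1.5]}]' >/dev/null && python3 g.py &&
python3 -m crank '[{"offset":[0.00015,-0.0008,0],"twist":[0,0,0.75]},{"offset":[0.0003,-0.0017,0],"twist":[0,0,1.5]}]' >/dev/null && python3 g.py &&
python3 -m crank '[{"offset":[0.00015,-0.0008,0],"twist":[0,0,0.75]},{"offset":[0.0003,-0.0017,0],"twist":[0,0,1.5]}]' >/dev/null && python3 g.py
```

```text
t 32.00 pos [ 0.4637 -0.0292  0.1194] yaw 53.8 q6 0.41 F [ 1.4 -7.1  0.4] tool F [-4.9  5.3 -0.4] mz 0.01 open 0.034 tilt -1.00
   bar -124.4
t 32.25 pos [ 0.4624 -0.028   0.1194] yaw 52.2 q6 0.44 F [ 2.5 -6.  -0.1] tool F [-3.2  5.7  0.2] mz -0.04 open 0.034 tilt -1.00
   bar -126.0
t 32.50 pos [ 0.4612 -0.0267  0.1194] yaw 50.8 q6 0.47 F [ 1.5 -6.4 -0.8] tool F [-4.   5.2  0.8] mz -0.01 open 0.034 tilt -1.00
   bar -127.5
t 32.75 pos [ 0.4601 -0.0254  0.1194] yaw 49.3 q6 0.50 F [ 1.1 -5.9  1.6] tool F [-3.8  4.7 -1.6] mz -0.00 open 0.034 tilt -1.00
   bar -129.1
t 33.00 pos [ 0.459  -0.0241  0.1194] yaw 47.8 q6 0.53 F [ 1.4 -6.9 -0.2] tool F [-4.2  5.7  0.3] mz -0.01 open 0.034 tilt -1.00
   bar -130.6
t 33.25 pos [ 0.4578 -0.0227  0.1194] yaw 46.3 q6 0.55 F [ 0.9 -6.   1. ] tool F [-3.7  4.8 -0.9] mz -0.01 open 0.034 tilt -1.00
   bar -132.2
t 33.50 pos [ 0.4568 -0.0213  0.1194] yaw 44.8 q6 0.58 F [ 1.1 -5.7  0.8] tool F [-3.2  4.8 -0.7] mz -0.04 open 0.034 tilt -1.00
   bar -133.7
t 33.75 pos [ 0.4557 -0.0199  0.1193] yaw 43.3 q6 0.61 F [ 1.1 -5.2  0.6] tool F [-2.7  4.5 -0.6] mz
[... 200 characters left out ...]
0.4538 -0.017   0.1194] yaw 40.3 q6 0.67 F [ 0.7 -5.9  0.9] tool F [-3.3  5.  -0.9] mz -0.05 open 0.035 tilt -1.00
   bar -138.3
t 34.50 pos [ 0.4529 -0.0155  0.1193] yaw 38.7 q6 0.70 F [ 0.4 -6.9  0.7] tool F [-4.   5.7 -0.7] mz -0.03 open 0.034 tilt -1.00
   bar -139.9
t 34.75 pos [ 0.452  -0.014   0.1193] yaw 37.3 q6 0.73 F [ 0.7 -6.4  0. ] tool F [-3.3  5.5  0. ] mz -0.01 open 0.034 tilt -1.00
   bar -141.4
t 35.00 pos [ 0.4512 -0.0124  0.1193] yaw 35.8 q6 0.76 F [ 0.3 -5.8  1.4] tool F [-3.2  4.9 -1.4] mz -0.04 open 0.034 tilt -1.00
   bar -143.0
t 35.25 pos [ 0.4504 -0.0109  0.1193] yaw 34.3 q6 0.79 F [-0.5 -5.3  1. ] tool F [-3.4  4.1 -1. ] mz -0.05 open 0.034 tilt -1.00
   bar -144.5
```

```bash

python3 -m crank '[{"offset":[0.00015,-0.0008,0],"twist":[0,0,0.75]},{"offset":[0.0003,-0.0017,0],"twist":[0,0,1.5]}]' >/dev/null && python3 g.py &&
python3 -m crank '[{"offset":[0.00015,-0.0008,0],"twist":[0,0,0.75]},{"offset":[0.0003,-0.0017,0],"twist":[0,0,1.5]}]' >/dev/null && python3 g.py &&
python3 -m crank '[{"offset":[0.00015,-0.0008,0],"twist":[0,0,0.75]},{"offset":[0.0003,-0.0017,0],"twist":[0,0,1.5]}]' >/dev/null && python3 g.py &&
python3 -m crank '[{"offset":[0.00015,-0.0008,0],"twist":[0,0,0.75]},{"offset":[0.0003,-0.0017,0],"twist":[0,0,1.5]}]' >/dev/null && python3 g.py &&
python3 -m crank '[{"offset":[0.00015,-0.0008,0],"twist":[0,0,0.75]},{"offset":[0.0003,-0.0017,0],"twist":[0,0,1.5]}]' >/dev/null && python3 g.py &&
python3 -m crank '[{"offset":[0.00015,-0.0008,0],"twist":[0,0,0.75]},{"offset":[0.0003,-0.0017,0],"twist":[0,0,1.5]}]' >/dev/null && python3 g.py &&
python3 -m crank '[{"offset":[0.00015,-0.0008,0],"twist":[0,0,0.75]},{"offset":[0.0003,-0.0017,0],"twist":[0,0,1.5]}]' >/dev/null && python3 g.py &&
python3 -m crank '[{"offset":[0.00015,-0.0008,0],"twist":[0,0,0.75]},{"offset":[0.0003,-0.0017,0],"twist":[0,0,1.5]}]' >/dev/null && python3 g.py &&
python3 -m crank '[{"offset":[0.00015,-0.0008,0],"twist":[0,0,0.75]},{"offset":[0.0003,-0.0017,0],"twist":[0,0,1.5]}]' >/dev/null && python3 g.py &&
python3 -m crank '[{"offset":[0.00015,-0.0008,0],"twist":[0,0,0.75]},{"offset":[0.0003,-0.0017,0],"twist":[0,0,1.5]}]' >/dev/null && python3 g.py &&
python3 -m crank '[{"offset":[0.00015,-0.0008,0],"twist":[0,0,0.75]},{"offset":[0.0003,-0.0017,0],"twist":[0,0,1.5]}]' >/dev/null && python3 g.py &&
python3 -m crank '[{"offset":[0.00015,-0.0008,0],"twist":[0,0,0.75]},{"offset":[0.0003,-0.0017,0],"twist":[0,0,1.5]}]' >/dev/null && python3 g.py &&
python3 -m crank '[{"offset":[0.00015,-0.0008,0],"twist":[0,0,0.75]},{"offset":[0.0003,-0.0017,0],"twist":[0,0,1.5]}]' >/dev/null && python3 g.py &&
python3 -m crank '[{"offset":[0.00015,-0.0008,0],"twist":[0,0,0.75]},{"offset":[0.0003,-0.0017,0],"twist":[0,0,1.5]}]' >/dev/null && python3 g.py
```

```text
t 35.50 pos [ 0.4497 -0.0093  0.1193] yaw 32.8 q6 0.82 F [ 0.6 -6.2  1.5] tool F [-2.9  5.5 -1.5] mz -0.04 open 0.034 tilt -1.00
   bar -146.1
t 35.75 pos [ 0.449  -0.0077  0.1192] yaw 31.3 q6 0.85 F [-0.1 -6.4  1.3] tool F [-3.4  5.4 -1.3] mz -0.01 open 0.034 tilt -1.00
   bar -147.6
t 36.00 pos [ 0.4483 -0.0061  0.1192] yaw 29.8 q6 0.88 F [-0.2 -5.9  1.9] tool F [-3.1  5.  -1.9] mz -0.03 open 0.034 tilt -1.00
   bar -149.1
t 36.25 pos [ 0.4477 -0.0044  0.1192] yaw 28.3 q6 0.90 F [-0.9 -5.5  2.1] tool F [-3.4  4.5 -2.1] mz -0.07 open 0.034 tilt -1.00
   bar -150.7
t 36.50 pos [ 0.4471 -0.0027  0.1192] yaw 26.8 q6 0.93 F [-0.4 -6.7  1.4] tool F [-3.4  5.8 -1.3] mz -0.04 open 0.034 tilt -1.00
   bar -152.2
t 36.75 pos [ 0.4466 -0.0011  0.1192] yaw 25.3 q6 0.96 F [-0.9 -5.7  1.7] tool F [-3.2  4.8 -1.6] mz -0.08 open 0.034 tilt -1.00
   bar -153.8
t 37.00 pos [0.4461 0.0006 0.1192] yaw 23.8 q6 0.99 F [-0.4 -6.1  2.9] tool F [-2.8  5.4 -2.9] mz -0.07 open 0.034 tilt -1.00
   bar -155.3
t 37.25 pos [0.4457 0.0022 0.1191] yaw 22.3 q6 1.02 F [-1.1 -7.1  1.4] tool F [-3.7  6.1 -1.4] mz -0.07 open 0.034 tilt -1.00
   bar -156.8
t 37.50 pos [0.4461 0.0024 0.1193] yaw 20.8 q6 1.05 F [  2.6 -14.   -0.5] tool F [-2.6 14.   0.6] mz 0.06 open 0.034 tilt -1.00
   bar -156.8
```

Force jumped from 5.5 to 14 N with no further advance, at about 346° total: the collar has landed. Easing off and lifting clear.

```bash
python3 -m crank '[{"offset":[0,0.006,0],"twist":[0,0,0]},{"offset":[0,0.011,0],"twist":[0,0,0]},{"offset":[0,0.011,0],"twist":[0,0,0]}]' >/dev/null; python3 g.py
python3 -m crank '[{"offset":[0,0,-0.02],"twist":[0,0,0]},{"offset":[0,0,-0.05],"twist":[0,0,0]},{"offset":[0,0,-0.09],"twist":[0,0,0]},{"offset":[-0.02,0,-0.12],"twist":[0,0,0]},{"offset":[-0.02,0,-0.12],"twist":[0,0,0]}]' >/dev/null
python3 - <<'E'
from h import *
bar();cv2.imwrite("pics/w3.png",get_image("wrist")[:,:,::-1])
s=get_image("scene")[110:260,190:390];cv2.imwrite("pics/s3.png",cv2.resize(s[:,:,::-1],(800,600),interpolation=cv2.INTER_CUBIC))
E
```

```text
t 37.88 pos [ 0.4488 -0.0047  0.1183] yaw 20.8 q6 1.03 F [-0.7  0.1 -0.5] tool F [-0.6 -0.3  0.5] mz 0.03 open 0.034 tilt -1.00
   bar -150.0
t 38.50 pos [ 0.4312 -0.012   0.2413] yaw 20.8 q6 1.01 F [ 0.   0.  -0.2] tool F [0.  0.  0.2] mz 0.02 open 0.034 tilt -1.00
bar angle mod180 22.8 len 0.179 axis offset 0.0002 conf 0.89
```

View pics/w3.png

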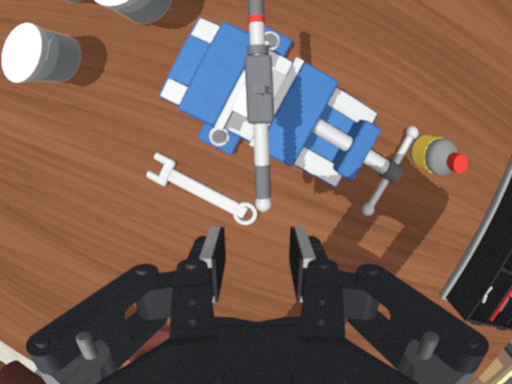

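View pics/s3.png

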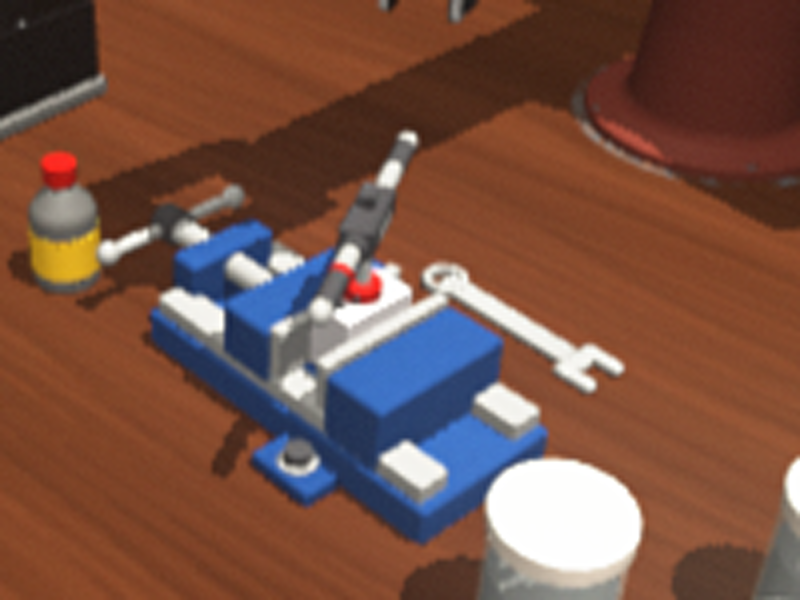

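The wrist view shows the bar clear of the fingers at 22.8°, where the stop was felt, ball at (263,205). The scene crop shows the red collar at (362,288) down on the block, with the bottle and spanner in place.

```bash
python3 -c 'from station import *;print(finish_job())'
```

```text
the job is handed in; nothing more can be done
None
```

The thread is chased and the job handed in at about 38.6 s: all five strokes done in order, about 346° forward in all, eased off at 14 N when the collar landed, fingers lifted clear; bottle, jar and spanner were not touched.

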